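# Draw the long turner out from under the tray's upper deck

## Robot

A 7-joint arm with a two-finger parallel gripper is mounted at the origin on the work surface; the furniture and walls round the work are solid. World frame = base frame: x ahead of the robot, y to its left, z up, the work surface at z = 0. Lengths are in m, angles in rad, forces in N, time in s.
With the tool pointing down it reaches from about 0.4 to 0.85 m from the base axis. Payload 4.5 kg.
Tool frame: the origin (TCP) lies on the front face of the gripper's body, between the roots of the fingers; the fingertips stand r.tips_ahead ahead of it and the grasp point (between the pads) lies 45 mm ahead of it (r.tips_ahead is the distance from the TCP to the fingertips, in m); z points along the fingers, y is the line along which they close (so a half turn about z gives the same grasp; the last joint's range is limited). The gripper opens to 88 mm and grips with 3 to 60 N. Pads are 18 mm wide; open, the fingers measure 123 mm over their backs; the gripper's body (75 mm by 187 mm) begins 45 mm behind the grasp point.
Start: joints at [1.242, 0.689, -0.195, 1.565, 0.157, 0.902, -0.215], TCP at [0.222, -0.584, 0.303] pointing down, gripper open.
Joint ranges: [-3.01, 3.01], [-0.46, 2.08], [-1.47, 1.51], [0.13, 2.56], [-1, 4.14], [0.04, 2.09], [-2.66, 2.66]. Speed limits (rad/s): [2.57, 2.57, 3.14, 3.14, 3.14, 3.14, 3.14].

## Interface

Orientations are given as a unit quaternion [w, x, y, z].
In Python, from bench import r gives the robot as it stands.
- The arm moves only by the tool move_tool, called after "Emit:" as a command line: name --argument value ..., lists and objects as JSON in quotes. Schema: {"type":"object","properties":{"ticks":{"type":"array","items":{"type":"object","properties":{"finger_gap":{"type":"number"},"sx":{"type":"number"},"sy":{"type":"number"},"sz":{"type":"number"},"wx":{"type":"number"},"wy":{"type":"number"},"wz":{"type":"number"}},"additionalProperties":false,"required":["finger_gap"]},"minItems":1,"maxItems":5},"force":{"type":"number"},"only":{"type":"string"},"quiet":{"type":"boolean"},"lines":{"type":"string"}},"required":["ticks"],"additionalProperties":false}. ticks is a list of rows, 1 to 5 of them, each an object with the fields finger_gap (the finger opening in m), sx, sy, sz (the shift in fractions of the full range, 1 being 0.75 m), wx, wy, wz (a rotation vector in normalised numbers (1 is 90 degrees)); a field left out counts as zero (the opening has to be given); each row shifts and turns the commanded pose from where the row before left it, along the tool's axes as they then stand; what a row does not reach is not made up. A row lasts 1/12 s, in which the tool goes at most 0.0417 m and 0.125 rad, less where a joint would pass 70% of its speed; a pose out of reach is approached as far as the arm can. The fingers move at their own pace and stop on an object; force is the grip in N (left out, the last holds). Time passes only in rows, so rows that do not move let the fingers close. The tool returns the time, the measured TCP pose, the force, the opening and the grip force at its end. only (a regular expression) keeps the lines of the reply that match it, lines (a string "A,B") keeps lines A to B, and quiet returns only ok. No shift or turn number may pass 1 either way. Input that does not fit is refused with a message, and nothing moves.
- r.observe(): the state, without advancing time (a new reading comes with each control period).
- r.camera(name): name is "side" or "top"; returns a dict with "pixels" (384x512x3 uint8, blue, green, red), "depth" (384x512 float32, m along the optical axis (not along the pixel's ray), 0 where there is no reading), "camera_matrix" (3x3 intrinsics, pixels), "origin" and "orientation" of the camera in the world. Camera axes: x right, y down, z forward; pixel columns grow to the right and rows downward; lengths in m; the calibration is good to about 2 mm. A picture is of the moment at which its call begins.
- r.sign_off(): hands the job in; it is judged then, once.
The state is a dict: "clock": time; "joint_positions": joint angles; "qd": joint speeds; "joint_efforts": joint torques, N m; "position": TCP position; "tool_rot": TCP orientation; "wrist_force": force on the tool from outside, world axes, zero at the start; "wrist_torque": the same for the moment, N m; "width": finger opening in m; "gripper_force": force on a finger pad.
Only numpy, scipy, OpenCV 4.12 (cv2) and the standard library are available. Lean on these libraries where they do the work, as an engineer would, in place of code of your own. Each camera call takes 0.05 s, during which the arm holds its last target. There are 200 camera calls.

## Task

The wooden turner in the cutlery tray lies half under the tray's fixed upper deck and is too long to be lifted straight out. Take it by the handle, raise the handle end first so that the turner slants up through the opening, and draw it out gently, without forcing it against the tray and without disturbing the teaspoon, mug, bowl or peeler. Finish still holding the turner in the gripper, at rest, with its whole length well above the tray (at least 8 cm above the upper deck's rim).

Things in the scene. Friction and masses are not known exactly. Their poses are not given: they have to be found in the camera images.
- tray: Fixed light-wood cutlery tray, 361 long (y) x 166 wide (x), walls and floor 8 thick (inside 345 x 150). Origin: centre of its underside, on the worktop. Floor top at z 8, wall tops of the open +y half at z 45. A fixed upper deck covers the -y half (to y = -20): underside z 58, upper face z 64, rim round it up to z 71. At zero yaw +y is the robot's left; the yaw stays within 0.4 rad of that.
- opening (a point): Centre of the tray's only opening, on top at the height of the wall tops (tray frame 0, 76, 45). The opening runs from y = -20 (edge of the deck) to y = +172 and over the whole inside width of 150. A wall cabinet hangs over the worktop from about 600 ahead of the robot: when lifting, keep the hand less than about 500 ahead.
- turner: Loose darker wooden turner (flat spatula), 320 long, about 90 g, flat on the tray's floor, long axis y within 0.06 rad of the tray's y. Origin: underside, halfway along. Straight handle 20 wide (x), 18 thick, rounded edges, y = -60 to +160. Blade 56 wide, 9 thick, rounded ends, y = -160 to -32, under the deck. Centre of mass near y = -15.
- handle_end (a point): Middle of the turner's handle end face (turner frame 0, 160, 9); it lies in the opening. A grasp across the handle 105 from this end (turner y = +55) leaves the gripper's body room beside the deck.
- blade_tip (a point): Tip of the turner's blade (turner frame 0, -160, 4.5).
- teaspoon: Metal teaspoon, 137 x 28 x 13, lying loose in the upper deck; leave it there. Origin: underside, middle.
- mug: Mug, 78 wide (110 with handle), 97 tall, standing behind the tray; leave it. Origin: centre of the underside.
- bowl: White bowl, 162 across, 59 tall, standing behind the tray; leave it. Origin: centre of the underside.
- peeler: Vegetable peeler, 170 x 25 x 18, lying on the worktop to the left of the tray; leave it. Origin: underside, middle.

How it is judged:
On the way:
1. the turner slants (more than 0.1 rad) up through the opening: handle end above the wall tops, blade tip still below the upper deck (z of handle_end in the frame of tray above 0.056 m and angle between the y axis of turner and the z axis of tray, either way round below 1.47 rad and z of blade_tip in the frame of tray below 0.055 m and y of blade_tip in the frame of tray below -0.025 m), for 0.1 s.
At the end, for the whole second after the job is handed in: The fingers hold the turner (more than 0.5 N), it does not touch the tray, both its ends and its middle are more than 150 mm above the worktop (the upper deck's rim is at 71 mm), and it is at rest (below 0.05 m/s and 0.3 rad/s) (contact force between the fingers and turner above 0.5 N and contact force between turner and tray below 0.1 N and height (world z) of each of handle_end, blade_tip, turner above 0.15 m and linear speed of turner below 0.05 m/s and angular speed of turner below 0.3 rad/s); the arm keeps its last pose, push and grip.
It fails at once if the turner is forced against the tray (over 20 N) (contact force between turner and tray above 20 N).
It fails at once if the teaspoon, mug, bowl or peeler is moved by more than 30 mm (distance of any of teaspoon, mug, bowl, peeler from where it was at the start of the episode above 0.03 m).
It also fails if it takes over 35 s, if anything falls off the work surface, if the arm or the gripper's body presses on something with over 40 N, if the wrist force passes 120 N, or if a joint passes its speed limit or range.

## Working session

There is one attempt and no reset: what is moved stays moved. The work goes in short steps, Python scripts to look and compute and a tool call to move; the robot and the scene stay as the last step left them, time stands still between calls to the robot, and variables do not carry over. Pictures are saved under pics/ and viewed, at most 10 in all, crops included, and the job is handed in when it is done.

```bash
ls; mkdir -p pics
```

Run:
```python
from bench import r
import cv2,numpy as np
o=r.observe();print(o,r.tips_ahead)
ims=[]
for n in("top","side"):
    c=r.camera(n);np.savez(n+"0.npz",**c);print(n,c["camera_matrix"],c["origin"],c["orientation"]);cv2.imwrite(f"pics/{n}0.png",c["pixels"])
```

```text
bench.py
pics
{'clock': 0.0, 'joint_positions': array([ 1.24178839,  0.68996487, -0.1945166 ,  1.56633888,  0.15727037,
        0.90246458, -0.21513498]), 'qd': array([-4.28190638e-04,  1.63086474e-04, -7.25806331e-04,  8.69235958e-06,
        1.68001454e-03,  1.91513758e-03, -2.21415826e-03]), 'joint_efforts': array([ 3.64682965e-04, -5.27569735e+01, -1.26642667e+00, -1.53424877e+01,
       -5.24380978e-02,  6.75015748e-03,  1.39035965e-04]), 'position': array([ 0.22160322, -0.583853  ,  0.30192327]), 'tool_rot': array([-8.68532672e-04,  9.83588054e-01,  1.80426552e-01, -2.11348381e-04]), 'wrist_force': array([-0.30258642,  0.23081891,  0.02398297]), 'wrist_torque': array([ 0.00288712, -0.0170142 , -0.02202538]), 'gripper_force': 0.0, 'width': 0.08822092988021468} 0.064
top [[432.33118351   0.         254.30887599]
 [  0.         432.33118351 193.83187784]
 [  0.           0.           1.        ]] [0.32742097 0.1013813  1.14014633] [-0.08875504  0.71411271 -0.68929042  0.0839303 ]
side [[416.64892764   0.         261.96930771]
 [  0.         416.64892764 190.80958559]
 [  0.           0.           1.        ]] [ 0.53999009 -0.84625931  0.6876219 ] [-0.47267148  0.88097109 -0.01910827  0.01031947]
```

View pics/top0.png

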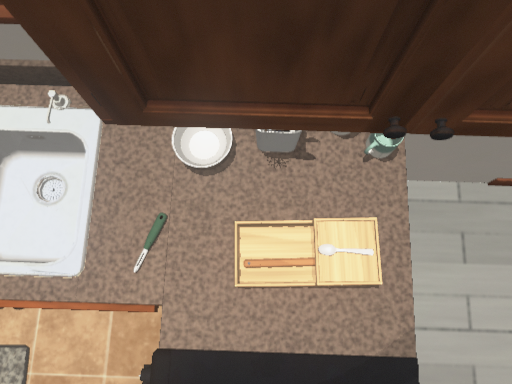

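View pics/side0.png

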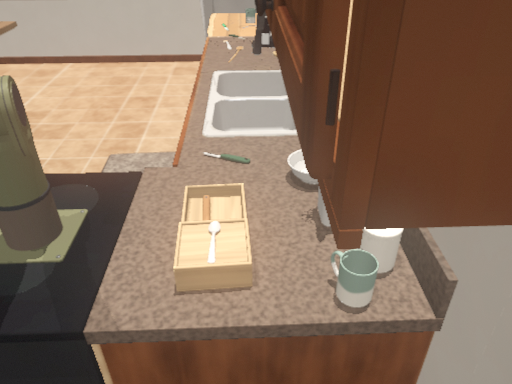

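Top: the tray spans columns 235–381 and rows 218–288, with its deck to the right of column 315. The handle runs from (245,264) to (313,262), and the teaspoon is on the deck. In the side view the handle is at about (206,208).

Create h.py:
```python
import numpy as np,cv2
from scipy.spatial.transform import Rotation as R
def rot(q): return R.from_quat(np.roll(q,-1)).as_matrix()
def cast(c,uv,z):
    uv=np.atleast_2d(uv).astype(float);K=c["camera_matrix"]
    d=np.c_[(uv-K[:2,2])/K[0,0],np.ones(len(uv))]@rot(c["orientation"]).T
    o=c["origin"];return o+d*((z-o[2])/d[:,2])[:,None]
def biggest(m):
    n,l,s,_=cv2.connectedComponentsWithStats(m.astype(np.uint8));i=1+np.argmax(s[1:,4]);return l==i
```

Run:
```python
from h import *
for n,roi in(("top",(210,295,225,390)),("side",(185,290,170,255))):
    c=dict(np.load(n+"0.npz"));hsv=cv2.cvtColor(c["pixels"],cv2.COLOR_BGR2HSV)
    m=np.zeros(hsv.shape[:2],bool);a,b,e,f=roi;sub=hsv[a:b,e:f]
    m[a:b,e:f]=(sub[...,0]<16)&(sub[...,1]>135)&(sub[...,2]>100)
    m=biggest(m);v,u=np.nonzero(m)
    print(n,m.sum(),u.min(),u.max(),v.min(),v.max())
    P=cast(c,np.c_[u,v],.026)[:,:2];ctr=P.mean(0);w,V=np.linalg.eigh(np.cov(P.T));d=V[:,1]*np.sign(V[1,1])
    t=(P-ctr)@d;s=(P-ctr)@np.array([d[1],-d[0]]);print("handle ctr",ctr,"dir",d,"yaw",np.arctan2(-d[0],d[1]),"t",t.min(),t.max(),"end",ctr+d*t.max(),"width",np.ptp(s))
    if n=="top":
        # open half walls (left of deck) and deck: light wood
        w=np.zeros_like(m);w[a:b,e:f]=(sub[...,0]>10)&(sub[...,0]<30)&(sub[...,1]>70)&(sub[...,2]>110)
        w=biggest(w);v,u=np.nonzero(w)
        for nm,k,z in(("open",u<312,.045),("deck",u>318,.071)):
            Q=cast(c,np.c_[u[k],v[k]],z)[:,:2].astype(np.float32);print(nm,cv2.minAreaRect(Q),cv2.boxPoints(cv2.minAreaRect(Q)))
        D=c["depth"];print("depth",D[264,280],D[250,280],D[240,350])
```

Run:
```python
import cv2
im=cv2.imread('pics/top0.png')[205:300,225:395];cv2.imwrite('pics/crop.png',cv2.resize(im,None,fx=4.5,fy=4.5,interpolation=2))
```

```text
Traceback (most recent call last):
  File "h.py", line 9, in biggest
    n,l,s,_=cv2.connectedComponentsWithStats(m.astype(np.uint8));i=1+np.argmax(s[1:,4]);return l==i
                                                                     ~~~~~~~~~^^^^^^^^^
ValueError: attempt to get argmax of an empty sequence
```

View pics/crop.png

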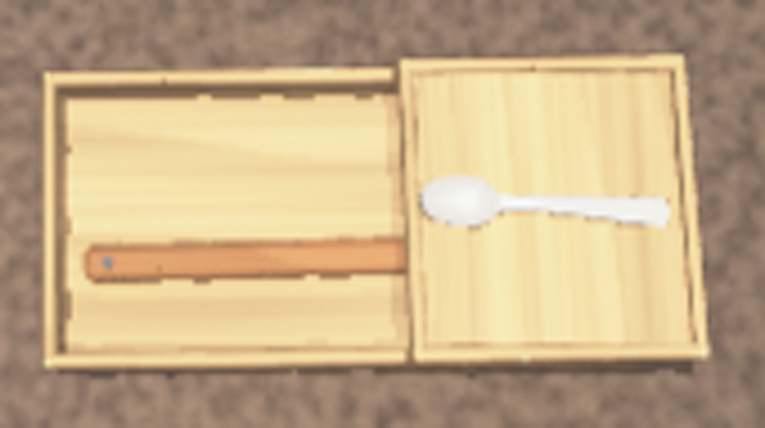

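The crop shows the handle from (86,262) to (405,256), near the robot-side wall and clear of it. The mask thresholds need checking.

Run:
```python
from h import *
c=dict(np.load("top0.npz"));hsv=cv2.cvtColor(c["pixels"],cv2.COLOR_BGR2HSV);print(hsv[263,250:312:12],hsv[245,260],hsv[245,340],hsv[300,250])
c=dict(np.load("side0.npz"));hs=cv2.cvtColor(c["pixels"],cv2.COLOR_BGR2HSV);print(hs[208,200:213],hs[208,190])
```

```text
[[ 13 110 209]
 [ 14 128 225]
 [ 14 129 225]
 [ 14 129 224]
 [ 15 125 234]
 [ 14 126 232]] [ 22  74 245] [ 22  78 244] [ 12  74 155]
[[ 18  76 255]
 [ 18  74 255]
 [ 17  87 237]
 [ 15 111 220]
 [ 15 109 233]
 [ 15 110 234]
 [ 15 109 234]
 [ 15 111 230]
 [ 15 111 222]
 [ 14 114 196]
 [ 17  88 225]
 [ 18  78 252]
 [ 18  72 255]] [ 18  78 250]
```

Run:
```python
from h import *
for n,roi in(("top",(222,284,238,315)),("side",(190,222,185,240))):
    c=dict(np.load(n+"0.npz"));hsv=cv2.cvtColor(c["pixels"],cv2.COLOR_BGR2HSV)
    m=np.zeros(hsv.shape[:2],bool);a,b,e,f=roi;sub=hsv[a:b,e:f]
    m[a:b,e:f]=(sub[...,0]<18)&(sub[...,1]>95)&(sub[...,2]>150)
    m=biggest(m);v,u=np.nonzero(m)
    print(n,m.sum(),u.min(),u.max(),v.min(),v.max())
    P=cast(c,np.c_[u,v],.026)[:,:2];ctr=P.mean(0);w,V=np.linalg.eigh(np.cov(P.T));d=V[:,1]*np.sign(V[1,1])
    t=(P-ctr)@d;s=(P-ctr)@np.array([d[1],-d[0]]);print("handle ctr",ctr,"yaw",np.arctan2(-d[0],d[1]),"t",t.min(),t.max(),"end",ctr+d*t.max(),"width",np.ptp(s))
    if n=="top":
        w=(hsv[...,0]>17)&(hsv[...,0]<30)&(hsv[...,1]>55)&(hsv[...,2]>130)
        g=np.zeros_like(w);g[205:300,225:395]=1;w=biggest(w&g);v,u=np.nonzero(w);print(u.min(),u.max(),v.min(),v.max())
        for nm,k,z in(("open",u<312,.045),("deck",u>318,.071)):
            Q=cast(c,np.c_[u[k],v[k]],z)[:,:2].astype(np.float32);q=cv2.minAreaRect(Q);print(nm,q,cv2.boxPoints(q).round(3).tolist())
```

```text
top 629 243 314 257 267
handle ctr [0.42803215 0.0445679 ] yaw 0.0625236294681043 t -0.09010549104198388 0.09209818200507526 end [0.42227759 0.13648613] width 0.023756940630622336
235 315 220 286
open ((0.4505554735660553, 0.05957800894975662), (0.16467565298080444, 0.1953166276216507), 2.6647276878356934) [[0.36399999260902405, 0.15299999713897705], [0.37299999594688416, -0.041999999433755875], [0.5370000004768372, -0.03400000184774399], [0.527999997138977, 0.16099999845027924]]
deck ((0.0, 0.0), (0.0, 0.0), 0.0) [[0.0, 0.0], [0.0, 0.0], [0.0, 0.0], [0.0, 0.0]]
side 385 185 239 190 220
handle ctr [0.42944178 0.10813315] yaw -0.4218188084292909 t -0.10031337932016213 0.07514419552608557 end [0.46020735 0.17669064] width 0.1423344341794648
```

Tray yaw is about 0.047 with its centre near (0.454, -0.023). The handle has yaw about 0.062, so the grasp goes at about (0.429, 0.032). I'll open to only 46 mm so the fingers clear the near wall. First the move across, then the turn.

Careful with the scale: shifts go in shares of 0.75 m and turns go in shares of 90 degrees. That gives: -0.032 m / 0.75 = -0.0427, -0.031 m / 0.75 = -0.0413.

Emit:
move_tool --ticks '[{"finger_gap":0.046,"sx":0.0333,"sy":-0.0413},{"finger_gap":0.046,"sx":0.0347,"sy":-0.0427},{"finger_gap":0.046,"sx":0.0347,"sy":-0.0427},{"finger_gap":0.046,"sx":0.0347,"sy":-0.0427},{"finger_gap":0.046,"sx":0.0347,"sy":-0.0427}]' --force 40

```text
clock: 0.52
position: [0.286, -0.3879, 0.3025]
tool_rot: [-0.0, 0.984, 0.18, -0.0]
wrist_force: [0.8, 0.6, 1.1]
width: 0.057
gripper_force: 0.0
```

Emit:
move_tool --ticks '[{"finger_gap":0.046,"sx":0.0347,"sy":-0.0427},{"finger_gap":0.046,"sx":0.0347,"sy":-0.0427},{"finger_gap":0.046,"sx":0.0347,"sy":-0.0427},{"finger_gap":0.046,"sx":0.0347,"sy":-0.0427},{"finger_gap":0.046,"sx":0.0347,"sy":-0.0427}]'

```text
clock: 0.93
position: [0.3508, -0.1923, 0.3027]
tool_rot: [-0.0, 0.984, 0.18, -0.0]
wrist_force: [0.7, -0.2, -0.0]
width: 0.046
gripper_force: 0.0
```

Emit:
move_tool --ticks '[{"finger_gap":0.046,"sx":0.0347,"sy":-0.0427},{"finger_gap":0.046,"sx":0.0347,"sy":-0.0427},{"finger_gap":0.046,"sx":0.0347,"sy":-0.0427},{"finger_gap":0.046,"sx":0.0347,"sy":-0.0427},{"finger_gap":0.046,"sx":0.0347,"sy":-0.0427}]'

```text
clock: 1.35
position: [0.4156, 0.0036, 0.3027]
tool_rot: [0.0, 0.984, 0.18, -0.0]
wrist_force: [0.5, -1.0, -0.8]
width: 0.0458
gripper_force: 0.0
```

Emit:
move_tool --ticks '[{"finger_gap":0.046,"wz":-0.0764},{"finger_gap":0.046,"wz":-0.0764},{"finger_gap":0.046,"wz":-0.0764},{"finger_gap":0.046,"wz":-0.0764},{"finger_gap":0.046,"wz":-0.0764}]'

```text
clock: 1.77
position: [0.4153, 0.0018, 0.3025]
tool_rot: [-0.0, 0.885, 0.466, -0.0]
wrist_force: [-0.4, -0.9, -1.2]
width: 0.0457
gripper_force: 0.0
```

Emit:
move_tool --ticks '[{"finger_gap":0.046,"wz":-0.0764},{"finger_gap":0.046,"wz":-0.0764},{"finger_gap":0.046,"wz":-0.0764},{"finger_gap":0.046,"wz":-0.0764},{"finger_gap":0.046,"wz":-0.0764}]'

```text
clock: 2.18
position: [0.4153, 0.0015, 0.3026]
tool_rot: [-0.0, 0.708, 0.706, -0.0]
wrist_force: [0.3, 0.1, -1.0]
width: 0.0458
gripper_force: 0.0
```

Add to h.py:
```python
def err(goal,yaw,tilt=0):
    """remaining tool-frame shift and rotvec to TCP goal, handle direction yaw (rad), handle-up tilt"""
    from bench import r
    o=r.observe();T=rot(o["tool_rot"]);d=np.array([-np.sin(yaw)*np.cos(tilt),np.cos(yaw)*np.cos(tilt),np.sin(tilt)])
    y=np.array([np.cos(yaw),np.sin(yaw),0]);G=np.c_[d,y,np.cross(d,y)]
    print("t",o["clock"],"pos",o["position"].round(4),"q",o["joint_positions"].round(2))
    print("shift",(T.T@(np.array(goal)-o["position"])).round(4),"rot",R.from_matrix(T.T@G).as_rotvec().round(4),"width",round(o["width"],4),"F",o["wrist_force"].round(2),round(o["gripper_force"],2))
```

```bash
python3 -c "
from h import *
err([.4289,.0317,.2],.0625)"
```

```text
t 2.1833 pos [0.4153 0.0015 0.3026] q [ 0.23  0.46 -0.5   2.15  0.38  0.62 -0.54]
shift [0.0303 0.0135 0.1026] rot [-0.0005  0.0001 -0.0647] width 0.0458 F [ 0.27  0.07 -0.98] 0.0
```

Converted, 0.035 m / 0.75 = 0.0467, 0.03 m / 0.75 = 0.04, -0.033 rad / 1.5708 = -0.021.

Emit:
move_tool --ticks '[{"finger_gap":0.046,"sx":0.02,"sy":0.008,"sz":0.04,"wz":-0.0191},{"finger_gap":0.046,"sx":0.02,"sy":0.008,"sz":0.0467,"wz":-0.021},{"finger_gap":0.046,"sz":0.0467},{"finger_gap":0.046,"sz":0.0467},{"finger_gap":0.046,"sz":0.0267}]'

```text
clock: 2.6
position: [0.4264, 0.0319, 0.145]
tool_rot: [-0.001, 0.687, 0.727, -0.001]
wrist_force: [-0.0, 0.5, 0.4]
width: 0.0457
gripper_force: 0.0
```

Emit:
move_tool --ticks '[{"finger_gap":0.046}]'

```text
clock: 2.68
position: [0.4258, 0.0319, 0.1445]
tool_rot: [-0.002, 0.687, 0.727, -0.003]
wrist_force: [-0.6, -0.6, 0.0]
width: 0.0461
gripper_force: 0.0
```

Run:
```python
from h import *
from bench import r
err([.4289,.0317,.075],.0625)
ims=[]
for n,(a,b,e,f) in(("top",(205,300,225,395)),("side",(150,290,150,290))):
    im=r.camera(n)["pixels"][a:b,e:f];ims.append(cv2.resize(im,(400,int(400*(b-a)/(f-e))),interpolation=2))
h=max(i.shape[0] for i in ims);cv2.imwrite("pics/pre.png",np.hstack([np.pad(i,((0,h-i.shape[0]),(0,0),(0,0))) for i in ims]))
```

```text
t 2.6833 pos [0.4258 0.0319 0.1445] q [-0.1   0.77 -0.13  2.27  0.7   0.14 -0.83]
shift [-0.0002  0.0036  0.0695] rot [-0.0064  0.0017 -0.0055] width 0.0461 F [-0.57 -0.59  0.04] 0.0
```

View pics/pre.png

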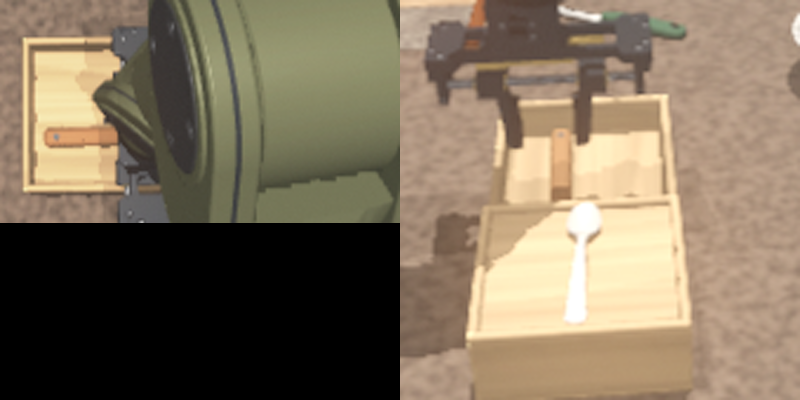

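In the side view the fingers sit either side of the handle at (562,150), inside the tray walls. The teaspoon is untouched. Descending with a small x correction.

Converted, 0.018 m / 0.75 = 0.024, 0.016 m / 0.75 = 0.0213.

Emit:
move_tool --ticks '[{"finger_gap":0.046,"sy":0.004,"sz":0.024},{"finger_gap":0.046,"sz":0.024},{"finger_gap":0.046,"sz":0.0213},{"finger_gap":0.046,"sz":0.0133},{"finger_gap":0.046,"sz":0.0053}]'

```text
clock: 3.2
position: [0.4343, 0.0312, 0.1009]
tool_rot: [0.001, 0.688, 0.726, -0.001]
wrist_force: [-0.1, -1.0, 0.1]
width: 0.0458
gripper_force: 0.0
```

Emit:
move_tool --ticks '[{"finger_gap":0.046,"sz":0.004},{"finger_gap":0.046}]'

```text
clock: 3.37
position: [0.4341, 0.0312, 0.0979]
tool_rot: [0.0, 0.687, 0.726, -0.001]
wrist_force: [0.1, -0.4, 0.8]
width: 0.0457
gripper_force: 0.0
```

```bash
python3 -c "
from h import *
err([.4289,.0317,.075],.0625)"
```

```text
t 3.3667 pos [0.4341 0.0312 0.0979] q [-0.14  0.88 -0.06  2.26  1.62  0.05 -1.74]
shift [ 0.0008 -0.0052  0.0229] rot [-0.0004  0.0016 -0.0072] width 0.0457 F [ 0.07 -0.4   0.79] 0.0
```

Converted, 0.006 m / 0.75 = 0.008, -0.005 m / 0.75 = -0.0067.

Emit:
move_tool --ticks '[{"finger_gap":0.046,"sy":-0.0067},{"finger_gap":0.046,"sz":0.008},{"finger_gap":0.046,"sz":0.008},{"finger_gap":0.046,"sz":0.0053},{"finger_gap":0.046}]'

```text
clock: 3.78
position: [0.4282, 0.0306, 0.0812]
tool_rot: [-0.0, 0.688, 0.726, -0.002]
wrist_force: [0.4, 0.6, 0.2]
width: 0.0462
gripper_force: 0.0
```

```bash
python3 -c "
from h import *
err([.4289,.0317,.075],.0625)"
```

```text
t 3.7833 pos [0.4282 0.0306 0.0812] q [-0.02  0.93 -0.27  2.27  1.74  0.22 -1.86]
shift [0.0011 0.0007 0.0062] rot [-0.0034  0.0019 -0.009 ] width 0.0462 F [0.41 0.58 0.19] 0.0
```

Converted, 0.004 m / 0.75 = 0.0053, 0.003 m / 0.75 = 0.004, -0.008 rad / 1.5708 = -0.0051.

Emit:
move_tool --ticks '[{"finger_gap":0.046,"sx":0.0013,"sy":0.0007,"sz":0.0053,"wz":-0.0051},{"finger_gap":0.046,"sz":0.004},{"finger_gap":0.046}]' --force 40

```text
clock: 4.03
position: [0.4282, 0.0321, 0.0735]
tool_rot: [-0.001, 0.684, 0.729, -0.003]
wrist_force: [-0.1, 1.5, -0.3]
width: 0.0464
gripper_force: 0.0
```

Emit:
move_tool --ticks '[{"finger_gap":0.0},{"finger_gap":0.0},{"finger_gap":0.0},{"finger_gap":0.0},{"finger_gap":0.0}]' --force 50

```text
clock: 4.45
position: [0.4282, 0.0321, 0.0738]
tool_rot: [-0.001, 0.684, 0.729, -0.002]
wrist_force: [-0.2, 0.4, 1.5]
width: 0.0192
gripper_force: 49.9
```

```bash
python3 -c "
from h import *
err([.4289,.0317,.075],.0625)"
```

```text
t 4.45 pos [0.4282 0.0321 0.0738] q [-0.    0.94 -0.29  2.27  1.77  0.24 -1.89]
shift [-0.0004  0.0007 -0.0012] rot [-0.0044  0.0024  0.0008] width 0.0192 F [-0.2   0.4   1.52] 49.95
```

Holding at 19.2 mm and 50 N. Now I'll lift slightly and tilt, handle end up.

Converted, -0.004 m / 0.75 = -0.0053, -0.001 m / 0.75 = -0.0013, 0.019 rad / 1.5708 = 0.0121.

Emit:
move_tool --ticks '[{"finger_gap":0.0,"sz":-0.004},{"finger_gap":0.0,"sz":-0.004},{"finger_gap":0.0,"sx":-0.0013,"sz":-0.0053,"wy":0.0121},{"finger_gap":0.0,"sx":-0.0013,"sz":-0.0053,"wy":0.0121},{"finger_gap":0.0,"sx":-0.0013,"sz":-0.0053,"wy":0.0121}]'

```text
clock: 4.87
position: [0.4283, 0.029, 0.0921]
tool_rot: [-0.022, 0.684, 0.729, 0.017]
wrist_force: [-0.4, -0.1, -0.7]
width: 0.0195
gripper_force: 49.9
```

Emit:
move_tool --ticks '[{"finger_gap":0.0,"sx":-0.0013,"sz":-0.0053,"wy":0.0121},{"finger_gap":0.0,"sx":-0.0013,"sz":-0.0053,"wy":0.0121},{"finger_gap":0.0,"sz":-0.0053,"wy":0.0121},{"finger_gap":0.0,"sz":-0.0053,"wy":0.0121},{"finger_gap":0.0,"sz":-0.0053,"wy":0.0121}]'

```text
clock: 5.28
position: [0.4285, 0.0252, 0.1114]
tool_rot: [-0.055, 0.682, 0.727, 0.048]
wrist_force: [-0.2, 0.5, 0.1]
width: 0.0194
gripper_force: 49.9
```

Emit:
move_tool --ticks '[{"finger_gap":0},{"finger_gap":0}]'

```text
clock: 5.45
position: [0.4287, 0.0247, 0.111]
tool_rot: [-0.055, 0.683, 0.727, 0.049]
wrist_force: [0.4, -1.2, -1.2]
width: 0.0194
gripper_force: 49.9
```

Run:
```python
from h import *
from bench import r
err([.4282,.0321-.057*.15,.074+.037],.0625,.15)
ims=[]
for n,(a,b,e,f) in(("top",(205,300,225,395)),("side",(150,290,150,290))):
    im=r.camera(n)["pixels"][a:b,e:f];ims.append(cv2.resize(im,(400,int(400*(b-a)/(f-e))),interpolation=2))
h=max(i.shape[0] for i in ims);cv2.imwrite("pics/tilt.png",np.hstack([np.pad(i,((0,h-i.shape[0]),(0,0),(0,0))) for i in ims]))
```

```text
t 5.45 pos [0.4287 0.0247 0.111 ] q [ 0.15  0.87 -0.36  2.26  1.26  0.13 -1.29]
shift [-0.0011 -0.0006 -0.0001] rot [-0.0041  0.0029 -0.0014] width 0.0194 F [ 0.45 -1.2  -1.2 ] 49.94
```

View pics/tilt.png

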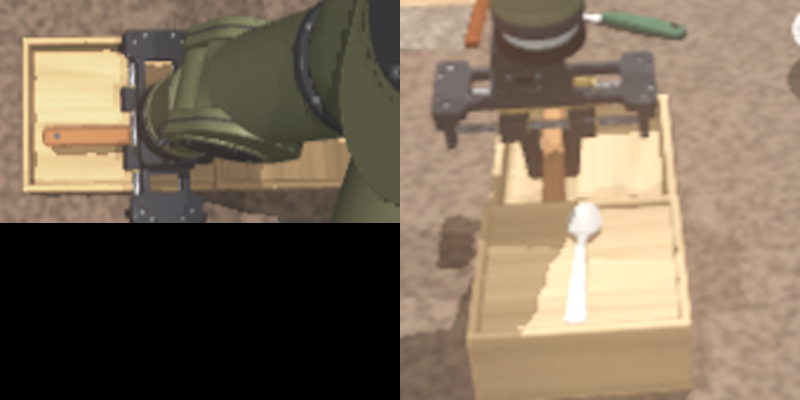

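The turner slants up through the opening with no contact force. I'll draw it out along its own axis.

Converted, 0.01 m / 0.75 = 0.0133, 0.008 m / 0.75 = 0.0107.

Emit:
move_tool --ticks '[{"finger_gap":0.0,"sx":0.008},{"finger_gap":0.0,"sx":0.0107},{"finger_gap":0.0,"sx":0.0133},{"finger_gap":0.0,"sx":0.0133},{"finger_gap":0}]'

```text
clock: 5.97
position: [0.4265, 0.0622, 0.1163]
tool_rot: [-0.056, 0.681, 0.729, 0.05]
wrist_force: [0.0, -0.1, -1.1]
width: 0.0194
gripper_force: 49.9
```

```bash
python3 -c "
from h import *
err([.4285-.0625*.034,.0252+.0336,.111+.0051],.0625,.15)"
```

```text
t 5.9667 pos [0.4265 0.0622 0.1163] q [ 0.05  0.86 -0.35  2.27  1.27  0.12 -1.38]
shift [-0.0034 -0.0003 -0.0003] rot [-0.0046  0.0003  0.0051] width 0.0194 F [ 0.02 -0.12 -1.07] 49.94
```

Converted, 0.012 m / 0.75 = 0.016.

Emit:
move_tool --ticks '[{"finger_gap":0.0,"sx":0.016},{"finger_gap":0.0,"sx":0.016},{"finger_gap":0.0,"sx":0.016},{"finger_gap":0.0,"sx":0.016},{"finger_gap":0,"sx":0.016}]'

```text
clock: 6.38
position: [0.4227, 0.1189, 0.1247]
tool_rot: [-0.055, 0.683, 0.727, 0.048]
wrist_force: [0.1, 0.6, -1.8]
width: 0.0194
gripper_force: 49.9
```

Emit:
move_tool --ticks '[{"finger_gap":0.0,"sx":0.016},{"finger_gap":0.0,"sx":0.016},{"finger_gap":0.0,"sx":0.016},{"finger_gap":0.0,"sx":0.016},{"finger_gap":0}]'

```text
clock: 6.8
position: [0.4199, 0.1688, 0.1322]
tool_rot: [-0.056, 0.681, 0.728, 0.05]
wrist_force: [-0.3, -0.1, -1.2]
width: 0.0195
gripper_force: 49.9
```

```bash
python3 -c "
from h import *
err([.4285-.0625*.142,.0252+.1404,.111+.0213],.0625,.15)"
```

```text
t 6.8 pos [0.4199 0.1688 0.1322] q [-0.14  0.84 -0.43  2.22  1.15  0.19 -1.5 ]
shift [-0.0031 -0.0005 -0.0006] rot [-0.0042 -0.0006  0.0035] width 0.0195 F [-0.33 -0.06 -1.22] 49.94
```

Converted, 0.012 m / 0.75 = 0.016, 0.011 m / 0.75 = 0.0147.

Emit:
move_tool --ticks '[{"finger_gap":0.0,"sx":0.0147},{"finger_gap":0.0,"sx":0.016},{"finger_gap":0.0,"sx":0.016},{"finger_gap":0.0,"sx":0.0133},{"finger_gap":0}]'

```text
clock: 7.22
position: [0.417, 0.2131, 0.1388]
tool_rot: [-0.056, 0.682, 0.728, 0.05]
wrist_force: [0.4, -0.2, -0.6]
width: 0.0196
gripper_force: 49.9
```

Emit:
move_tool --ticks '[{"finger_gap":0.0,"sx":0.0013,"sz":-0.0133},{"finger_gap":0.0,"sx":0.004,"sz":-0.024},{"finger_gap":0.0,"sx":0.004,"sz":-0.024},{"finger_gap":0.0,"sx":0.004,"sz":-0.024},{"finger_gap":0,"sx":0.004,"sz":-0.024}]'

```text
clock: 7.63
position: [0.4171, 0.21, 0.2218]
tool_rot: [-0.055, 0.683, 0.727, 0.048]
wrist_force: [-0.1, -1.0, -0.5]
width: 0.0194
gripper_force: 49.9
```

Emit:
move_tool --ticks '[{"finger_gap":0.0,"sx":0.004,"sz":-0.024},{"finger_gap":0.0,"sx":0.004,"sz":-0.024},{"finger_gap":0.0,"sx":0.004,"sz":-0.024},{"finger_gap":0.0,"sx":0.0027,"sz":-0.0187},{"finger_gap":0,"sz":-0.008}]'

```text
clock: 8.05
position: [0.4181, 0.2108, 0.2975]
tool_rot: [-0.055, 0.683, 0.727, 0.049]
wrist_force: [0.6, 0.9, -1.2]
width: 0.0193
gripper_force: 49.9
```

Emit:
move_tool --ticks '[{"finger_gap":0},{"finger_gap":0},{"finger_gap":0},{"finger_gap":0}]'

```text
clock: 8.38
position: [0.4174, 0.2102, 0.2951]
tool_rot: [-0.055, 0.683, 0.727, 0.047]
wrist_force: [-1.2, 0.7, -1.4]
width: 0.0198
gripper_force: 49.9
```

Run:
```python
from h import *
from bench import r
err([.417,.211,.139+.155],.0625,.15)
ims=[]
for n,(a,b,e,f) in(("top",(125,300,120,395)),("side",(50,290,130,390))):
    im=r.camera(n)["pixels"][a:b,e:f];ims.append(cv2.resize(im,(400,int(400*(b-a)/(f-e))),interpolation=2))
h=max(i.shape[0] for i in ims);cv2.imwrite("pics/out.png",np.hstack([np.pad(i,((0,h-i.shape[0]),(0,0),(0,0))) for i in ims]))
```

```text
t 8.3833 pos [0.4174 0.2102 0.2951] q [ 0.1   0.63 -0.94  2.05  0.62  0.69 -1.14]
shift [ 0.0006 -0.0004  0.0012] rot [-0.0066  0.0042 -0.0003] width 0.0198 F [-1.15  0.67 -1.37] 49.94
```

View pics/out.png

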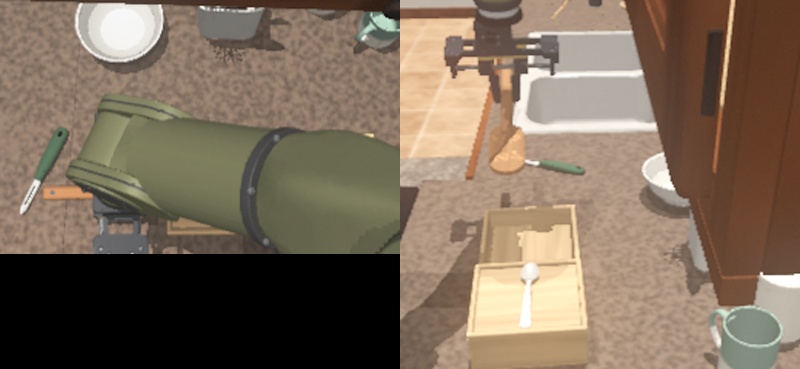

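The turner is clear of the tray with the blade hanging free at (507,160). The teaspoon, peeler, bowl and mug are in place. I'll check the blade height by depth, then hand in.

Run:
```python
from h import *
from bench import r
c=r.camera("side");K=c["camera_matrix"];s=260/400
u=int(130+(507-400)*s);zs=[]
for vv in range(125,176,8):
    v=int(50+vv*s);d=c["depth"][v,u];p=c["origin"]+rot(c["orientation"])@(d*np.array([(u-K[0,2])/K[0,0],(v-K[1,2])/K[1,1],1]));print(vv,p.round(3));
    if p[2]>.1: zs.append(p[2])
if len(zs)>3 and min(zs)>.165: print(r.sign_off())
```

```text
125 [0.423 0.119 0.232]
133 [0.423 0.106 0.224]
141 [0.425 0.085 0.221]
149 [0.426 0.065 0.218]
157 [0.428 0.042 0.214]
165 [0.429 0.02  0.212]
173 [0.43  0.009 0.204]
the job is handed in; nothing more can be done
None
```

The turner came out through the opening handle end first and was handed in held at 50 N and at rest. Its blade tip, the lowest part, is about 20 cm above the worktop, and nothing else appeared to move in the last pictures; the judge's verdict was not shown.

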